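# Put the gear away and draw the lid of the spares case shut

### The arm

A 6-joint arm with a two-finger parallel gripper is mounted at the origin on a cart in front of the work surface, level with it; the furniture and walls round the work are solid. World frame = base frame: x ahead of the robot, y to its left, z up, the work surface at z = 0. Lengths are in m, angles in degrees, forces in N, time in s.
With the tool pointing down it reaches from about 0.4 to 0.825 m from the base axis. Payload 7 kg.
Tool frame: the origin (TCP) lies midway between the tips of the shut fingers; the grasp point (between the pads) lies 19 mm behind it; z points along the fingers, y is the line along which they close (so a half turn about z gives the same grasp; the last joint's range is limited). The gripper opens to 88 mm and grips with 3 to 60 N. Pads are 19 mm wide; open, the fingers measure 130 mm over their backs; the gripper's body (78 mm by 193 mm) begins 47 mm behind the grasp point.
Start: joints at [-50.758, 20.546, 0.682, 0, -70.136, -16.507], TCP at [0.261, -0.623, 0.199] pointing down, gripper open.
Joint ranges: [-176.03, 176.03], [-82.01, 121.73], [-58.28, 71.71], [-173.87, 95.51], [-174.79, -0.11], [-173.66, 173.66]. Speed limits (degrees/s): [136.94, 136.94, 172.46, 180, 180, 180].

### API

Orientations are given as [roll, pitch, yaw] about the fixed x, y, z axes, in that order (R = Rz(yaw) Ry(pitch) Rx(roll)).
In Python, from plant import ctrl gives the robot as it stands. The module is installed in compiled form; this text tells all that it offers.
- The arm moves only by the tool send_rows, never from a script. Its argument "plan" is a list that holds one entry, the list of rows, each a list of 6 numbers: the shift along the tool's x, y, z in cm, then the turn, a rotation vector about the tool's x, y, z in degrees. A call has 1 to 8 rows; each row is the pose to reach, as a shift and turn from the pose commanded when the call began, along the tool's axes at that moment; what a row does not reach only later rows make up. A row lasts 1/12 s, in which the tool goes at most 41.7 mm and 7.16 degrees, less where a joint would pass 70% of its speed; a pose out of reach is approached as far as the arm can. A call with a gripper value outside its range is refused whole. "fingers" is the opening, from 0 (shut) to 1 (fully open), set as the call begins (left out, the last holds). The fingers move at their own pace and stop on an object; the grip force is fixed at half the most. Time passes only in rows, so rows that repeat a pose let the fingers close. It gives the time, the measured TCP pose, the force, the opening and the grip force at its end, in the units of the state.
- ctrl.get_obs(): the state, without advancing time (a new reading comes with each control period).
- ctrl.snapshot(name): name is "scene" or "top" or "wrist"; returns a dict with "img" (400x640x3 uint8, red, green, blue), "K" (3x3 intrinsics, pixels), "k1" (the pictures are not rectified: a ray, as slopes to the right and down, at radius r is drawn at 1 + k1 r^2 times it, then the intrinsics apply), "pose" (4x4, takes a point from camera to world coordinates). Camera axes: x right, y down, z forward; pixel columns grow to the right and rows downward; lengths in m; the calibration is good to about 2 mm. A picture is of the moment at which its call begins. There is no depth.
- ctrl.close_job(): hands the job in; it is judged then, once.
The state is a dict: "clock": time; "joint_pos": joint angles; "qvel": joint speeds; "tau": joint torques, N m; "tool_pos": TCP position; "orientation": TCP orientation; "force": force on the tool from outside, world axes, zero at the start; "moment": the same for the moment, N m; "opening": finger opening in m; "gripper_force": force on a finger pad.
Only numpy, scipy, OpenCV 4.12 (cv2) and the standard library are available. Lean on these libraries where they do the work, as an engineer would, in place of code of your own. Each camera call takes 0.05 s, during which the arm holds its last target. There are 200 camera calls.

### The job

The saw is about to be used, so the spares must be under cover: pick up the loose toothed gear from the bench and put it back in its empty nest in the wooden case, flat and hub up as it lies now. Then press down lightly on the rubber patch of the handleless sheet lid and drag it towards the front of the case until it is fully home against the front wall. Press only as hard as the lid needs to follow, never with more than 25 N, and leave the bearing in its nest and the other things where they are.

Things in the scene. Friction and masses are not known exactly. Their poses are not given: they have to be found in the camera images.
- spur_gear: loose dark steel spur gear, lying flat with its hub up: toothed disc 50 mm in diameter and 12 mm thick, hub 20 mm in diameter rising 8 mm above it (20 mm high in all), 0.16 kg. Origin at the centre of its underside, z up. Held across the toothed disc
- case: fixed light-wood spares case, 300 (x) x 230 x 50 mm; origin centre of its underside, front (low wall) towards its -x. Front to rear: wall 12 mm thick, 40 mm high; open compartment x -0.138 to 0.007, 206 mm wide, floor at z 12 mm; fixed deck x 0.007 to 0.150, top at z 50 mm. Aluminium rails on the side walls, tops at z 44 mm, 188 mm apart, hold the lid's edges
- gear_nest (a point): centre of the gear's empty nest on the compartment floor, at (-0.092, 0.045, 0.012) of the case, axes as the case. Grey arc lips 8 mm high, inner radius 27 mm, stand at its -x and +x sides; its +y and -y sides are open 38 mm wide for the fingers, so hold the gear along the case's y axis when setting it down. Where the lid covers it there are 24 mm between floor and lid
- bearing_nest (a point): centre of the second, slightly smaller nest on the compartment floor, at x -0.092, y -0.050 of the case, in which the bearing lies
- bearing: loose ball bearing, 47 mm in diameter and 14 mm thick, lying in its nest in the case; it stays there. Origin at the centre of its underside
- lid (a joint): how far the lid is back from the front wall, m: 0 = closed, front edge against the front wall (a stop); up to 0.105 = open. Grows towards +x of the case. It slides stiffly: about 5.5 N along the case move it; it stays where it is left
- spanner: loose small combination spanner, 153 mm long, 5 mm thick, lying across the rear deck of the case; stays there. Origin at the middle of its underside
- tape_roll: loose roll of black tape, 66 mm in diameter, 19 mm high, lying on the bench near the front edge; not part of the job
- brass_punch: loose brass drift, 118 mm long and 12 mm thick, lying on the bench; not part of the job
- lid_sheet: sliding steel lid, 1.1 kg, 4 mm thick, no handle, rear end always under the deck. Origin: on its top face (z 40 mm), middle of a black ribbed rubber patch (24 mm along the case, 80 across), 22 mm behind its front edge; axes as the case. Gives only 1 mm per 40 N: touch down at 15 mm/s or less. Friction on fingertips 0.8 to 1.3: 12 to 19 N kept up while moving drags it, less slips, over 25 N bows it
Not all that is in view belongs to the job. Leave any yellow look-alike of the bearing alone. Leave any yellow look-alike of the spur_gear alone.

How it is judged:
By the outcome, as a careful person would: the job done as asked, in the order asked, and still so for the second after the job is handed in, with the robot touching nothing.
It also fails if it takes over 50 s, if anything falls off the work surface, if the arm or the gripper's body presses on something with over 40 N, if the wrist force passes 120 N, or if a joint passes its speed limit or range.

## Working session

There is one attempt and no reset: what is moved stays moved. The work goes in short steps, Python scripts to look and compute and a tool call to move; the robot and the scene stay as the last step left them, time stands still between calls to the robot, and variables do not carry over. Pictures are saved under pics/ and viewed, at most 10 in all, crops included, and the job is handed in when it is done.

Besides the shell and the picture viewer there is one more tool, called after ">>>" as name(argument=value, ...) on one line, values as JSON. send_rows: Moves the arm, as the interface text tells. Its arguments: {"type":"object","properties":{"plan":{"type":"array","items":{"type":"array","items":{"type":"array","items":{"type":"number"}}}},"fingers":{"type":"number"}},"required":["plan"]}

```bash
mkdir -p pics; cat > h.py <<'E'
import numpy as np, cv2
from plant import ctrl
from scipy.spatial.transform import Rotation as R
def snap(n,fn=None):
    s=ctrl.snapshot(n)
    if fn: cv2.imwrite('pics/'+fn,s['img'][:,:,::-1])
    return s
def ray(s,u,v):
    K=np.array(s['K']); d=np.array([(u-K[0,2])/K[0,0],(v-K[1,2])/K[1,1]]); p=d.copy()
    for _ in range(30): p=d/(1+s['k1']*(p@p))
    P=np.array(s['pose']); return P[:3,3],P[:3,:3]@np.array([p[0],p[1],1])
def onz(s,u,v,z):
    o,d=ray(s,u,v); return o+d*(z-o[2])/d[2]
def proj(s,X):
    P=np.array(s['pose']);K=np.array(s['K']); c=P[:3,:3].T@(np.array(X)-P[:3,3]); p=c[:2]/c[2]; p=p*(1+s['k1']*(p@p))
    return K[:2,:2]@p+K[:2,2]
def toT(dx): # world shift -> tool shift cm
    o=ctrl.get_obs(); return R.from_euler('xyz',o['orientation'],degrees=True).inv().apply(dx)*100
E
python3 - <<'E'
from h import *
a=snap('scene','s.png');b=snap('top','t.png');c=snap('wrist','w.png')
o=ctrl.get_obs();print(o)
for s in(a,b,c):print(np.round(s['pose'],3).tolist(),s['k1'],s['K'][0][0])
E
```

```text
{'clock': 0.15, 'joint_pos': array([-5.07593760e+01,  2.05844492e+01,  6.46608014e-01, -1.46989517e-02,
       -7.01362865e+01, -1.65068649e+01]), 'qvel': array([-0.04906411, -0.20170988,  0.05516432,  0.0869792 ,  0.06243591,
        0.05605127]), 'tau': array([ 2.66743045e-04, -5.83277714e+01,  2.93292761e+01,  7.00122043e+00,
        8.80812382e-03, -1.10483361e-04]), 'tool_pos': array([ 0.26067122, -0.62220111,  0.19871611]), 'orientation': array([ 1.79925001e+02, -7.81363160e-03, -1.57271239e+02]), 'force': array([0.15192642, 0.19656068, 0.18995431]), 'moment': array([-0.00709473,  0.00787782, -0.02454539]), 'gripper_force': 0.0, 'opening': 0.08779061984488636}
[[-0.676, -0.482, 0.557, -0.127], [-0.737, 0.459, -0.496, 0.343], [-0.017, -0.746, -0.666, 0.831], [0.0, 0.0, 0.0, 1.0]] -0.007010273307144496 502.11039764390614
[[0.022, -0.985, 0.17, 0.339], [-0.999, -0.026, -0.019, -0.24], [0.023, -0.17, -0.985, 1.061], [0.0, 0.0, 0.0, 1.0]] -0.04921206447417008 486.1976276375897
[[-0.386, 0.892, 0.233, 0.197], [0.922, 0.373, 0.099, -0.649], [0.002, 0.253, -0.967, 0.383], [0.0, 0.0, 0.0, 1.0]] -0.01714903887400905 344.89483624214256
```

View pics/t.png

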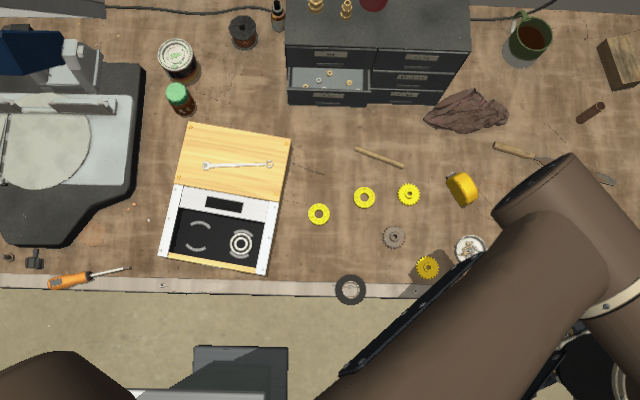

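View pics/s.png

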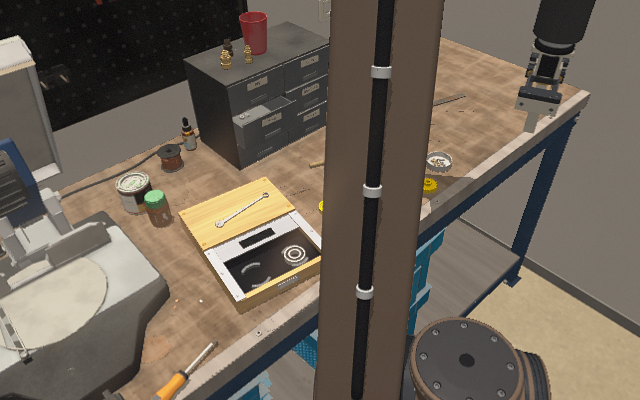

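Candidates for the gear in the top view: yellow (409,194), yellow (427,267) and dark grey (394,237). The dark grey one fits "dark steel", since the yellow ones are look-alikes. I'll confirm it with a crop and measure.

```bash
python3 - <<'E'
from h import *
s=snap('top');im=s['img'];b=im[:,:,::-1].copy()
A=cv2.resize(b[110:285,150:300],None,fx=3,fy=3,interpolation=cv2.INTER_CUBIC)
B=cv2.resize(b[180:285,350:450],None,fx=3,fy=3,interpolation=cv2.INTER_CUBIC)
out=np.zeros((525,750,3),np.uint8);out[:,:450]=A;out[:315,450:]=B
cv2.imwrite('pics/c.png',out)
hsv=cv2.cvtColor(b,cv2.COLOR_BGR2HSV)
def big(m,x0,y0,x1,y1):
    z=np.zeros_like(m);z[y0:y1,x0:x1]=m[y0:y1,x0:x1]
    c=max(cv2.findContours(z,cv2.RETR_EXTERNAL,cv2.CHAIN_APPROX_NONE)[0],key=cv2.contourArea);return c
m=((hsv[:,:,1]<60)&(hsv[:,:,2]<190)).astype(np.uint8)*255
c=big(m,375,220,412,255);(u,v),r=cv2.minEnclosingCircle(c);print('gear',u,v,r,cv2.contourArea(c),onz(s,u,v,.012))
# white/wood case outline
m=((hsv[:,:,2]>190)).astype(np.uint8)*255
m=cv2.morphologyEx(m,cv2.MORPH_CLOSE,np.ones((5,5)))
c=big(m,150,110,300,282);print('case rect',cv2.minAreaRect(c),cv2.approxPolyDP(cv2.convexHull(c),4,True).reshape(-1,2).tolist())
m=(hsv[:,:,2]<70).astype(np.uint8)*255
c=big(m,195,192,252,218);rc=cv2.minAreaRect(c);print('patch',rc,onz(s,*rc[0],.04))
E
```

```text
gear 393.2112731933594 236.45069885253906 10.77865219116211 241.5 [ 0.4854836  -0.42804384  0.012     ]
case rect ((224.01547241210938, 196.6986846923828), (109.53194427490234, 140.16847229003906), 11.070201873779297) [[188, 121], [290, 139], [264, 274], [157, 254]]
patch ((223.5240020751953, 204.3679962158203), (36.22430419921875, 9.838700294494629), 10.304847717285156) [ 0.54158511 -0.05948052  0.04      ]
```

View pics/c.png

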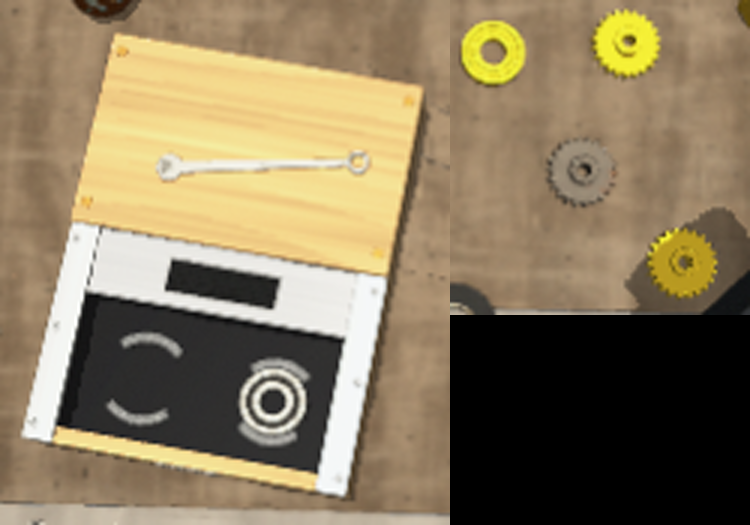

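The crop confirms it: the dark steel gear is at crop (581,172), i.e. top image (394,237). The empty nest arcs are at crop (144,381) and the bearing at (272,401). Next I'll work out the case pose and the first move, to a wrist view above the nest.

```bash
cat >> h.py <<'E'
def fit(L,W): # 2D rigid, local->world
    L=np.array(L)[:,:2];W=np.array(W)[:,:2];a=L-L.mean(0);b=W-W.mean(0)
    th=np.arctan2((a[:,0]*b[:,1]-a[:,1]*b[:,0]).sum(),(a*b).sum());c,s=np.cos(th),np.sin(th);M=np.array([[c,-s],[s,c]])
    t=W.mean(0)-M@L.mean(0);return np.degrees(th),M,t,W-(L@M.T+t)
E
python3 - <<'E'
from h import *
s=snap('top')
f=lambda x,y,z:onz(s,x/3+150,y/3+110,z)
pts=[(116,34,.05,.15,.115),(422,88,.05,.15,-.115),(72,220,.05,.007,.115),(386,275,.05,.007,-.115),(144.5,381,.02,-.092,.045),(272,401,.026,-.092,-.05)]
th,M,t,r=fit([p[3:] for p in pts],[f(*p[:3]) for p in pts])
print(th,t,np.round(r*1000,1).tolist())
nest=M@[-.092,.045]+t;print('nest',nest,'lid',M.T@(np.array([.5416,-.0595])-t))
print(np.round(toT(np.r_[nest-ctrl.get_obs()['tool_pos'][:2],0]),2), ctrl.get_obs()['orientation'])
E
```

```text
-8.792498208920401 [ 0.55759528 -0.06378156] [[-0.9, -1.5], [-0.8, 1.7], [0.5, -1.9], [1.6, 0.9], [-1.0, 0.0], [0.7, 0.9]]
nest [ 0.47355496 -0.00524759] lid [-0.01646177  0.00178627]
[-4.347e+01  4.869e+01  4.000e-02] [ 1.79952875e+02 -5.20247965e-03 -1.57266334e+02]
```

>>> send_rows(plan=[[[-2,2.2,0,0,0,0],[-5,5.6,0,0,0,0],[-7.7,8.6,0,0,0,0],[-10.4,11.6,0,0,0,0],[-13.1,14.6,0,0,0,0],[-15.8,17.7,0,0,0,0],[-18.5,20.7,0,0,0,0],[-21.2,23.7,0,0,0,0]]])

```text
clock: 0.92
tool_pos: [0.3649, -0.3202, 0.1996]
orientation: [-180.0, 0.0, -157.3]
force: [1.7, -0.1, -0.3]
opening: 0.0877
gripper_force: 0.0
```

>>> send_rows(plan=[[[-2.7,3.1,0,0,0,5],[-5.4,6.1,0,0,0,10],[-8.1,9.1,0,0,0,15],[-10.8,12.1,0,0,0,20],[-13.5,15.1,0,0,0,24],[-16.2,18.1,0,0,0,28],[-18.9,21.3,0,0,0,31.5],[-21,23.7,0,0,0,31.5]]])

```text
clock: 1.58
tool_pos: [0.4674, -0.0195, 0.1999]
orientation: [180.0, 0.1, 171.1]
force: [0.6, -0.4, 0.0]
opening: 0.0873
gripper_force: 0.0
```

>>> send_rows(plan=[[[-1,1.1,0,0,0,0],[-1,1.1,0,0,0,0],[-1,1.1,0,0,0,0]]])

```text
clock: 1.83
tool_pos: [0.4786, -0.0125, 0.1992]
orientation: [-180.0, -0.0, 171.3]
force: [0.0, 0.1, -0.6]
opening: 0.0874
gripper_force: 0.0
```

```bash
python3 - <<'E'
from h import *
s=snap('wrist','w2.png');o=ctrl.get_obs();print(o['clock'],o['tool_pos'],o['orientation'],proj(s,[.4736,-.0052,.02]),np.round(s['pose'],4).tolist())
E
```

```text
1.8833 [ 0.4781558  -0.01318082  0.19917561] [-1.79980465e+02 -4.39720563e-02  1.71258482e+02] [322.36785811 169.90125564] [[0.1509, 0.9565, 0.2499, 0.4107], [0.9886, -0.1459, -0.0383, -0.0027], [-0.0002, 0.2528, -0.9675, 0.3835], [0.0, 0.0, 0.0, 1.0]]
```

View pics/w2.png

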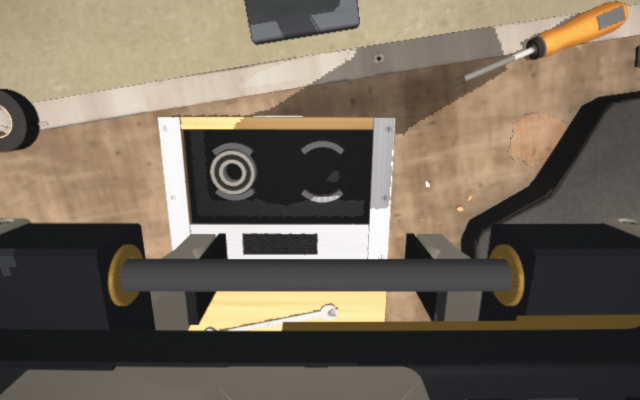

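The wrist view shows the empty nest arcs around (322,172), the bearing at (233,172), the rails at x≈172 and 384, and the patch at (280,243). Now I'll measure the nest circle and the alignment.

```bash
cat >> h.py <<'E'
def circ(P):
    P=np.array(P)[:,:2];x=np.linalg.lstsq(np.c_[2*P,np.ones(len(P))],(P**2).sum(1),rcond=None)[0];return x[:2],np.sqrt(x[2]+x[:2]@x[:2])
E
python3 - <<'E'
from h import *
s=snap('wrist');g=cv2.cvtColor(s['img'],cv2.COLOR_RGB2GRAY);o=ctrl.get_obs()
m=(g>60).astype(np.uint8)*255;z=np.zeros_like(m);z[135:212,285:362]=m[135:212,285:362]
cs=[c for c in cv2.findContours(z,cv2.RETR_EXTERNAL,cv2.CHAIN_APPROX_NONE)[0] if cv2.contourArea(c)>40]
P=[]
for c in cs:
    q=c.reshape(-1,2);print(cv2.boundingRect(c));P.append(np.array([onz(s,u,v,.02) for u,v in q]))
P=np.vstack(P);c0,r0=circ(P);print('allfit',c0,r0)
d=np.linalg.norm(P[:,:2]-c0,axis=1);print('inner',circ(P[d<r0]),'outer',circ(P[d>r0]))
z=np.zeros_like(m);z[135:212,200:268]=m[135:212,200:268]
c=max(cv2.findContours((z>0).astype(np.uint8)*(g>110),cv2.RETR_EXTERNAL,cv2.CHAIN_APPROX_NONE)[0],key=cv2.contourArea);print('bearing',circ([onz(s,*q,.026) for q in c.reshape(-1,2)]))
m=(g<70).astype(np.uint8);z=np.zeros_like(m);z[228:259,235:325]=m[228:259,235:325]
c=max(cv2.findContours(z,cv2.RETR_EXTERNAL,cv2.CHAIN_APPROX_NONE)[0],key=cv2.contourArea);rc=cv2.minAreaRect(c);print('patch',rc,onz(s,*rc[0],.04))
# rail/wall line: outer edges in rows
for v in(130,150,170,190,210):
    x=np.where(g[v,150:410]>150)[0]+150;print(v,x[0],x[-1],onz(s,x[0],v,.044)[:2],onz(s,x[-1],v,.044)[:2])
cv2.imwrite('pics/w2c.png',cv2.resize(s['img'][110:260,150:410,::-1],None,fx=3,fy=3))
E
```

```text
(302, 190, 42, 14)
(301, 141, 44, 14)
allfit [ 0.47581418 -0.00597587] 0.030405257581696987
inner (array([ 0.47529415, -0.00590369]), np.float64(0.026928327001891354)) outer (array([ 0.47605256, -0.00599208]), np.float64(0.03325124126143449))
bearing (array([ 0.46087329, -0.09930233]), np.float64(0.022992015920521216))
patch ((280.5, 244.0), (18.0, 73.0), 90.0) [ 0.54190288 -0.0615972   0.04      ]
130 150 394 [ 0.40470975 -0.16531957] [0.44090109 0.06859253]
150 150 404 [ 0.42349671 -0.17054206] [0.46162961 0.07645255]
170 150 404 [ 0.44282336 -0.17593474] [0.48145593 0.07468393]
190 150 409 [ 0.46272058 -0.18150704] [0.50263979 0.07788305]
210 150 409 [ 0.48322153 -0.18726914] [0.52369124 0.07610404]
```

View pics/w2c.png

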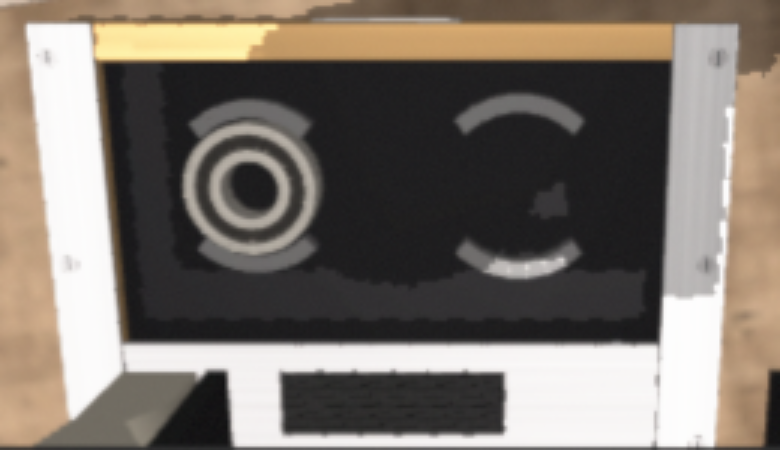

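>>> send_rows(plan=[[[-0.4,-2.5,0,0,0,0],[-1.1,-6.2,0,0,0,0],[-1.8,-10.2,0,0,0,0],[-2.5,-14.2,0,0,0,0],[-3.2,-18.2,0,0,0,0],[-3.9,-22.2,0,0,0,0],[-4.6,-26.2,0,0,0,0],[-5.3,-30.2,0,0,0,0]]])

```text
clock: 2.6
tool_pos: [0.4832, -0.3226, 0.1997]
orientation: [-180.0, 0.0, 171.1]
force: [0.6, 0.6, -0.1]
opening: 0.0875
gripper_force: 0.0
```

>>> send_rows(plan=[[[-0.7,-4,0,0,0,0],[-1.4,-8,0,0,0,0],[-2,-10.7,0,0,0,0],[-2.1,-11.4,0,0,0,0],[-2.1,-11.4,0,0,0,0],[-2.1,-11.4,0,0,0,0]]])

```text
clock: 3.1
tool_pos: [0.4867, -0.4361, 0.199]
orientation: [180.0, -0.1, 171.1]
force: [0.1, 0.2, 0.1]
opening: 0.0879
gripper_force: 0.0
```

```bash
python3 - <<'E'
from h import *
s=snap('wrist','w3.png');o=ctrl.get_obs();print(o['clock'],o['tool_pos'],o['orientation'])
h=cv2.cvtColor(s['img'],cv2.COLOR_RGB2HSV);u,v=proj(s,[.4855,-.428,.012]).astype(int);print(u,v)
print(h[v-30:v+31:6,u-36:u+37:6,1]);print(h[v-30:v+31:6,u-36:u+37:6,2])
cv2.imwrite('pics/w3c.png',cv2.resize(s['img'][v-60:v+60,u-80:u+80,::-1],None,fx=4,fy=4))
E
```

```text
3.15 [ 0.48718844 -0.4353905   0.19939637] [ 1.79980194e+02 -1.83417967e-02  1.71161052e+02]
323 171
[[84 84 85 86 83 85 85 87 87 83 86 82 83]
 [84 84 81 84 83 84 84 86 86 88 86 81 82]
 [84 84 79 84 70 55 53 80 84 86 84 85 82]
 [80 81 80 57 53 51 53 53 52 83 82 81 83]
 [82 83 79 61 56 58 54 51 52 63 83 84 81]
 [81 80 81 53 53 74 73 53 51 54 82 85 80]
 [83 80 85 54 52 55 52 54 55 56 79 81 83]
 [84 82 78 55 54 50 53 53 53 78 84 83 79]
 [84 80 80 84 52 58 52 55 80 84 85 82 81]
 [84 78 79 83 87 87 82 84 83 79 79 83 85]
 [81 81 80 81 84 82 80 83 80 80 83 87 88]]
[[121 121 114 107 114 111 108 114 109 110 110 124 117]
 [118 121 119 112 114 112 112 113 110 107 110 120 121]
 [121 122 119 112  76 102  97  96 103 110 115 120 124]
 [128 132 127 116 115 115 110 111 107 110 115 117 123]
 [121 126 110 117 113  75  71 110 113 109 113 118 120]
 [119 125 107 115  82 113 101  91 110 109 106 117 118]
 [123 130 111 114  99  65  54 100 112 104 106 116 117]
 [116 121 124 116 117 103  96 115 115 114 106 110 116]
 [115 124 125 118 117 118 117 116 102 115 108 109 110]
 [116 124 126 117 108 109 115 119 120 126 113 110 111]
 [120 126 131 126 119 118 115 123 124 121 111 109 110]]
```

View pics/w3c.png

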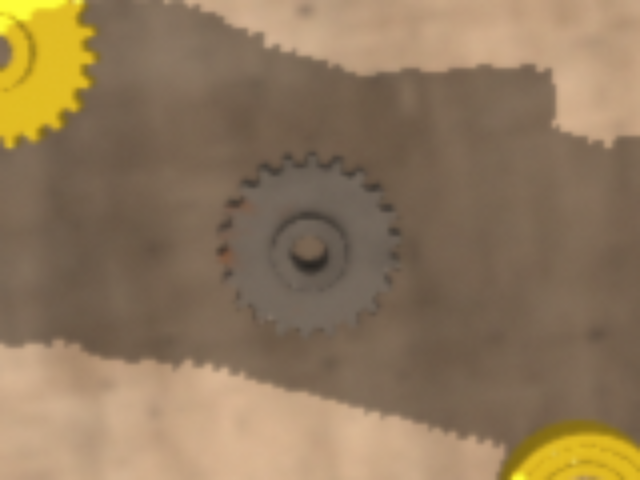

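The crop shows the dark steel gear at wrist pixel ≈(320,173), hub up, with both yellow look-alikes clear of the finger paths.

```bash
python3 - <<'E'
from h import *
s=snap('wrist');o=ctrl.get_obs()
h=cv2.cvtColor(cv2.GaussianBlur(s['img'],(3,3),0),cv2.COLOR_RGB2HSV)
m=(h[:,:,1]<67).astype(np.uint8);z=np.zeros_like(m);z[145:200,290:350]=m[145:200,290:350]
c=max(cv2.findContours(z,cv2.RETR_EXTERNAL,cv2.CHAIN_APPROX_NONE)[0],key=cv2.contourArea)
hu=cv2.convexHull(c).reshape(-1,2);print(cv2.boundingRect(c));P=[onz(s,*q,.012) for q in hu];c0,r=circ(P);print(c0,r)
M=cv2.moments(cv2.convexHull(c));g=onz(s,M['m10']/M['m00'],M['m01']/M['m00'],.012);print(g, onz(s,320,173,.02))
print(toT(np.r_[c0-o['tool_pos'][:2],0]),toT(g-o['tool_pos']))
E
```

```text
(299, 150, 43, 45)
[ 0.4853521  -0.43168242] 0.02442728943516534
[ 0.48512395 -0.43095323  0.012     ] [ 0.48526526 -0.4309538   0.02      ]
[2.71183079e-01 2.82471656e-01 2.21076256e-05] [ 0.30701487  0.34751638 18.76831514]
```

>>> send_rows(plan=[[[0.3,0.3,1.5,0,0,0],[0.3,0.3,4,0,0,0],[0.3,0.3,7,0,0,0],[0.3,0.3,10,0,0,0],[0.3,0.3,12.5,0,0,0],[0.3,0.3,14,0,0,0],[0.3,0.3,15.5,0,0,0],[0.3,0.3,16.5,0,0,0]]])

```text
clock: 3.87
tool_pos: [0.4854, -0.4304, 0.0334]
orientation: [180.0, -0.1, 171.3]
force: [-0.2, -0.7, -0.3]
opening: 0.0876
gripper_force: 0.0
```

>>> send_rows(plan=[[[0,0,0.7,0,0,0],[0,0,1.4,0,0,0],[0,0,2,0,0,0],[0,0,2.5,0,0,0],[0,0,2.8,0,0,0],[0,0,3,0,0,0],[0,0,3,0,0,0],[0,0,3,0,0,0]]])

```text
clock: 4.53
tool_pos: [0.4858, -0.4321, 0.0047]
orientation: [-180.0, 0.0, 171.2]
force: [-0.0, -0.0, -0.3]
opening: 0.0875
gripper_force: 0.0
```

>>> send_rows(plan=[[[0,0,0,0,0,0],[0,0,0,0,0,0],[0,0,0,0,0,0],[0,0,0,0,0,0],[0,0,0,0,0,0],[0,0,0,0,0,0],[0,0,0,0,0,0],[0,0,0,0,0,0]]], fingers=0.5)

```text
clock: 5.2
tool_pos: [0.4857, -0.4319, 0.0045]
orientation: [-180.0, 0.0, 171.2]
force: [0.8, 0.3, -0.2]
opening: 0.0451
gripper_force: 0.0
```

>>> send_rows(plan=[[[0,0,0,0,0,0],[0,0,0,0,0,0],[0,0,0,0,0,0],[0,0,0,0,0,0],[0,0,0,0,0,0],[0,0,0,0,0,0]]], fingers=0.42)

```text
clock: 5.7
tool_pos: [0.4857, -0.4319, 0.0044]
orientation: [-180.0, -0.0, 171.2]
force: [0.3, 1.6, 0.1]
opening: 0.0365
gripper_force: 0.0
```

```bash
python3 - <<'E'
from h import *
s=snap('wrist');u,v=proj(s,[.4857,-.4319,.01]).astype(int);print(u,v,ctrl.get_obs()['opening'],ctrl.get_obs()['gripper_force'])
cv2.imwrite('pics/w4.png',cv2.resize(s['img'][100:400,120:520,::-1],None,fx=2,fy=2))
E
```

```text
316 237 0.03705987640535732 0.0
```

View pics/w4.png

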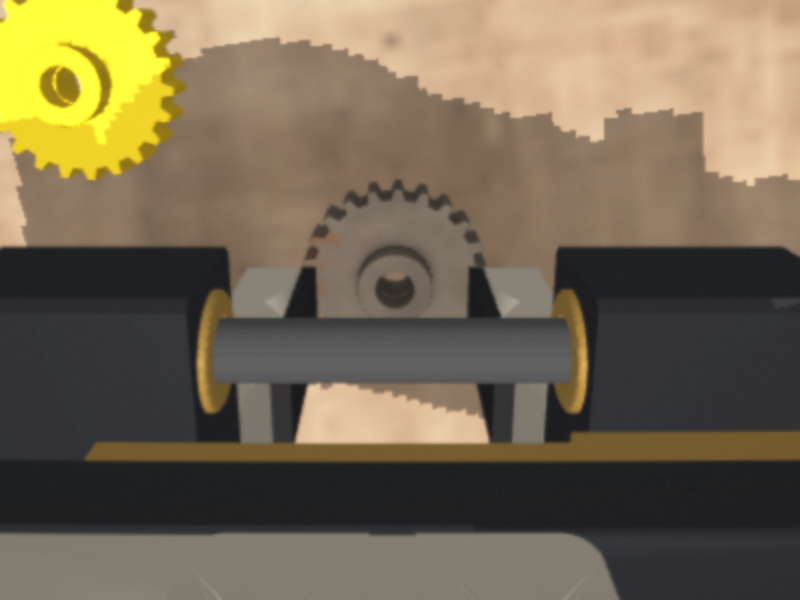

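```bash
python3 - <<'E'
from h import *
s=snap('wrist');o=ctrl.get_obs();T=R.from_euler('xyz',o['orientation'],degrees=True)
print('hub',onz(s,317.5,240,.02),o['tool_pos'])
for u,v in((278,234),(354,234)):
    for z in(.0,.005,.01,.015,.02,.025,.03,.035):
        p=onz(s,u,v,z);print(u,z,np.round(T.inv().apply(p-o['tool_pos'])*1000,1))
im=s['img'].copy()
g=cv2.resize(im[220:300,260:372,::-1],None,fx=7,fy=7,interpolation=cv2.INTER_CUBIC);cv2.imwrite('pics/w5.png',g)
E
```

```text
hub [ 0.48320929 -0.43120661  0.02      ] [ 0.48567454 -0.43193929  0.00445523]
278 0.0 [ -1.6 -22.5   4.5]
278 0.005 [  0.3 -21.9  -0.5]
278 0.01 [  2.2 -21.3  -5.5]
278 0.015 [  4.  -20.8 -10.5]
278 0.02 [  5.9 -20.2 -15.5]
278 0.025 [  7.7 -19.6 -20.5]
278 0.03 [  9.6 -19.  -25.5]
278 0.035 [ 11.5 -18.4 -30.5]
354 0.0 [-1.6 21.7  4.5]
354 0.005 [ 0.3 21.1 -0.5]
354 0.01 [ 2.1 20.5 -5.5]
354 0.015 [  4.   19.9 -10.5]
354 0.02 [  5.9  19.3 -15.5]
354 0.025 [  7.7  18.7 -20.5]
354 0.03 [  9.6  18.1 -25.5]
354 0.035 [ 11.5  17.5 -30.5]
```

View pics/w5.png

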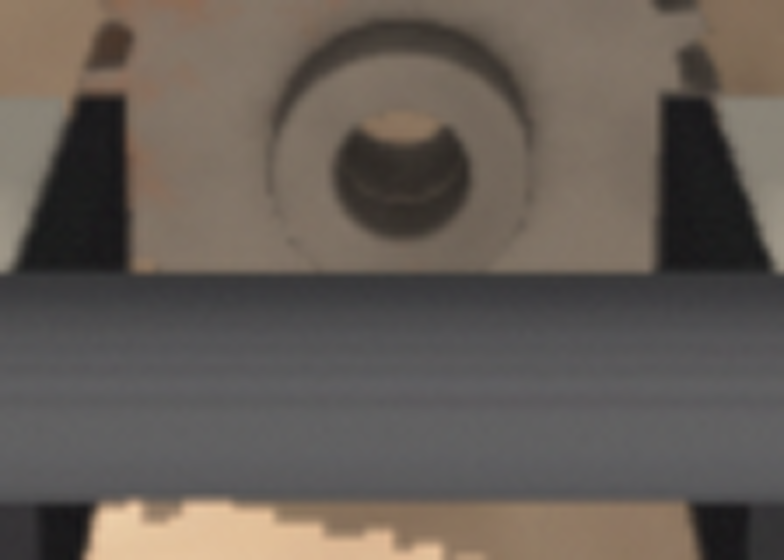

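The fingers at 37 mm stand about 25 mm above the TCP, above the untouched gear. So the tips rise when the gripper opens. I'll measure tip height against opening numerically.

```bash
cat >> h.py <<'E'
def tips():
    s=snap('wrist');o=ctrl.get_obs();T=R.from_euler('xyz',o['orientation'],degrees=True)
    g=cv2.cvtColor(s['img'],cv2.COLOR_RGB2GRAY)
    m=(g<42).astype(np.uint8);m[:225]=0;m[259:]=0
    print('op',o['opening'],'z',o['tool_pos'][2],'F',o['force'],'gf',o['gripper_force'])
    n,l,st,_=cv2.connectedComponentsWithStats(m)
    for i in range(1,n):
        x,y,w,h,a=st[i]
        if a<60 or x<60 or x+w>580: continue
        rr=np.where(l[y+1]==i)[0];u=rr.max() if x<316 else rr.min()
        for v0 in (y,):
            o_,d=ray(s,u,v0);a0=T.inv().apply(o_-o['tool_pos']);d0=T.inv().apply(d);t=(.0095-a0[0])/d0[0];print((x,y,w,h),u,v0,'tip in tool mm',np.round((a0+t*d0)*1000,1))
E
python3 -c "
from h import *
tips()"
```

```text
op 0.03674675215514225 z 0.004451660095610058 F [-0.26882207  0.0845053  -0.34552944] gf 0.0
(np.int32(79), np.int32(225), np.int32(156), np.int32(34)) 232 225 tip in tool mm [  9.5 -44.8 -11.8]
(np.int32(398), np.int32(225), np.int32(153), np.int32(34)) 399 225 tip in tool mm [  9.5  43.4 -11.9]
(np.int32(263), np.int32(234), np.int32(15), np.int32(25)) 276 234 tip in tool mm [  9.5 -20.  -25.4]
(np.int32(355), np.int32(234), np.int32(14), np.int32(25)) 355 234 tip in tool mm [  9.5  18.6 -25.4]
```

>>> send_rows(plan=[[[0,0,0,0,0,0],[0,0,0,0,0,0],[0,0,0,0,0,0],[0,0,0,0,0,0],[0,0,0,0,0,0],[0,0,0,0,0,0]]], fingers=0.68)

```text
clock: 6.35
tool_pos: [0.4856, -0.4319, 0.0045]
orientation: [180.0, -0.0, 171.2]
force: [0.6, 0.0, 0.5]
opening: 0.0592
gripper_force: 0.0
```

```bash
python3 -c "
from h import *
tips()"
```

```text
op 0.059677849179085404 z 0.004479504585170685 F [0.36435677 0.31710788 0.20603396] gf 0.0
(np.int32(236), np.int32(234), np.int32(20), np.int32(25)) 253 234 tip in tool mm [  9.5 -31.3 -25.3]
(np.int32(377), np.int32(234), np.int32(20), np.int32(25)) 378 234 tip in tool mm [  9.5  29.9 -25.3]
```

>>> send_rows(plan=[[[0,0,0.06,0,0,0],[0,0,0.12,0,0,0],[0,0,0.18,0,0,0],[0,0,0.24,0,0,0],[0,0,0.3,0,0,0],[0,0,0.36,0,0,0],[0,0,0.42,0,0,0],[0,0,0.42,0,0,0]]])

```text
clock: 7.07
tool_pos: [0.4856, -0.4319, 0.0001]
orientation: [180.0, -0.0, 171.2]
force: [-0.1, 0.1, -0.7]
opening: 0.0596
gripper_force: 0.0
```

```bash
python3 -c "
from h import *
tips()"
```

```text
op 0.059896035402247215 z 0.0001875923877151242 F [ 0.31714187 -0.73816137 -0.4953521 ] gf 0.0
(np.int32(235), np.int32(234), np.int32(20), np.int32(25)) 253 234 tip in tool mm [  9.5 -31.3 -25.1]
(np.int32(377), np.int32(234), np.int32(20), np.int32(25)) 378 234 tip in tool mm [  9.5  30.  -25.2]
```

>>> send_rows(plan=[[[0,0,0.1,0,0,0],[0,0,0.2,0,0,0],[0,0,0.3,0,0,0],[0,0,0.4,0,0,0],[0,0,0.4,0,0,0]]])

```text
clock: 7.53
tool_pos: [0.4855, -0.4318, -0.004]
orientation: [180.0, -0.0, 171.2]
force: [-0.9, -0.6, -0.3]
opening: 0.0595
gripper_force: 0.0
```

>>> send_rows(plan=[[[0,0,0.1,0,0,0],[0,0,0.2,0,0,0],[0,0,0.3,0,0,0],[0,0,0.4,0,0,0],[0,0,0.5,0,0,0],[0,0,0.6,0,0,0],[0,0,0.6,0,0,0]]])

```text
clock: 8.12
tool_pos: [0.4855, -0.4318, -0.01]
orientation: [180.0, -0.0, 171.2]
force: [0.1, -1.1, 0.3]
opening: 0.0593
gripper_force: 0.0
```

```bash
python3 -c "
from h import *
tips()"
```

```text
op 0.05969513240460652 z -0.00988050433531864 F [-0.8674762   0.00766202  0.68172409] gf 0.0
(np.int32(235), np.int32(234), np.int32(20), np.int32(25)) 253 234 tip in tool mm [  9.5 -31.3 -25. ]
(np.int32(377), np.int32(234), np.int32(20), np.int32(25)) 378 234 tip in tool mm [  9.5  30.  -25.1]
```

>>> send_rows(plan=[[[0,0,0.1,0,0,0],[0,0,0.2,0,0,0],[0,0,0.3,0,0,0],[0,0,0.4,0,0,0],[0,0,0.5,0,0,0],[0,0,0.6,0,0,0],[0,0,0.6,0,0,0]]])

```text
clock: 8.75
tool_pos: [0.4855, -0.4318, -0.016]
orientation: [180.0, -0.0, 171.2]
force: [-0.2, -0.5, -0.1]
opening: 0.0598
gripper_force: 0.0
```

>>> send_rows(plan=[[[0,0,0.1,0,0,0],[0,0,0.2,0,0,0],[0,0,0.3,0,0,0],[0,0,0.3,0,0,0]]])

```text
clock: 9.08
tool_pos: [0.4855, -0.4318, -0.019]
orientation: [180.0, -0.0, 171.2]
force: [1.1, -0.1, 0.1]
opening: 0.0597
gripper_force: 0.0
```

Still no contact, and the tips should be at about 6 mm. Closing now.

>>> send_rows(plan=[[[0,0,0,0,0,0],[0,0,0,0,0,0],[0,0,0,0,0,0],[0,0,0,0,0,0],[0,0,0,0,0,0],[0,0,0,0,0,0]]], fingers=0.45)

```text
clock: 9.58
tool_pos: [0.4857, -0.4319, -0.0187]
orientation: [180.0, 0.0, 171.2]
force: [0.3, 0.1, -0.4]
opening: 0.0479
gripper_force: 30.0
```

```bash
python3 -c "
from h import *
tips()"
```

```text
op 0.04847262026303899 z -0.01870999757489257 F [0.52752283 0.11023675 0.91091829] gf 29.99999958788976
(np.int32(418), np.int32(225), np.int32(158), np.int32(34)) 420 225 tip in tool mm [  9.5  54.5 -11.9]
(np.int32(249), np.int32(234), np.int32(18), np.int32(25)) 264 234 tip in tool mm [  9.5 -25.9 -25.3]
(np.int32(365), np.int32(234), np.int32(19), np.int32(25)) 367 234 tip in tool mm [  9.5  24.5 -25.3]
```

>>> send_rows(plan=[[[0,0,-0.5,0,0,0],[0,0,-1.5,0,0,0],[0,0,-3,0,0,0],[0,0,-5,0,0,0],[0,0,-7,0,0,0],[0,0,-9,0,0,0],[0,0,-10,0,0,0],[0,0,-10,0,0,0]]])

```text
clock: 10.3
tool_pos: [0.4872, -0.4329, 0.0848]
orientation: [-179.9, 0.3, 171.3]
force: [0.3, -0.9, -1.1]
opening: 0.0485
gripper_force: 30.0
```

>>> send_rows(plan=[[[0.2,1.5,0,0,0,0],[0.7,4,0,0,0,0],[1.2,7,0,0,0,0],[1.8,10,0,0,0,0],[2.3,13,0,0,0,0],[2.8,16,0,0,0,0],[3.4,19,0,0,0,0],[3.9,22,0,0,0,0]]])

```text
clock: 10.97
tool_pos: [0.4791, -0.2067, 0.08]
orientation: [180.0, -0.1, 171.2]
force: [0.6, 0.8, -0.7]
opening: 0.0485
gripper_force: 30.0
```

>>> send_rows(plan=[[[0.5,3,0,0,0,0],[1.1,6,0,0,0,0],[1.6,9,0,0,0,0],[2.1,12,0,0,0,0],[2.7,15,0,0,0,0],[3.2,18,0,0,0,0],[3.5,19.5,0,0,0,0],[3.5,19.9,0,0,0,0]]])

```text
clock: 11.63
tool_pos: [0.4753, -0.0043, 0.0804]
orientation: [-180.0, -0.1, 171.4]
force: [-0.7, 0.6, -1.8]
opening: 0.0482
gripper_force: 30.0
```

>>> send_rows(plan=[[[0,0,0,0,0,0],[0,0,0,0,0,0],[0,0,0,0,0,0]]])

```text
clock: 11.88
tool_pos: [0.4759, -0.0073, 0.0808]
orientation: [-180.0, -0.1, 171.2]
force: [-0.8, 0.7, -1.2]
opening: 0.0482
gripper_force: 30.0
```

```bash
python3 - <<'E'
from h import *
o=ctrl.get_obs();print(o['clock'],o['tool_pos'],o['orientation'],o['opening'],o['gripper_force'],toT(np.array([.476,-.0063,-.0062])-o['tool_pos']))
s=snap('wrist');b=snap('top')
A=cv2.resize(s['img'][150:265,220:420,::-1],None,fx=4,fy=4,interpolation=cv2.INTER_CUBIC);cv2.imwrite('pics/w6.png',A)
E
```

```text
11.8833 [ 0.47588834 -0.00729262  0.08080933] [-1.79973812e+02 -5.10332828e-02  1.71194778e+02] 0.04818091909235962 29.99964610906318 [-3.59007703e-03  1.03778644e-01  8.70088669e+00]
```

View pics/w6.png

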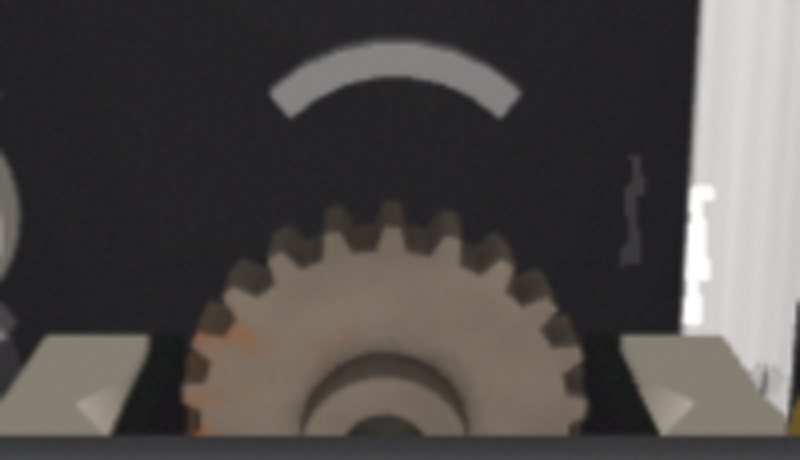

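The gear is held square. The gear's front edge is at wrist (318,207) and the front lip's inner edge at (319,169). I'll compare these two numerically.

```bash
python3 - <<'E'
from h import *
s=snap('wrist');o=ctrl.get_obs();T=R.from_euler('xyz',o['orientation'],degrees=True).inv()
g=onz(s,318,207,o['tool_pos'][2]+.0307);l=onz(s,319,169.2,.02);h=onz(s,220+386/4,150+375/4,o['tool_pos'][2]+.0387)
for p in(g,l,h):print(np.round(T.apply(p-o['tool_pos'])*1000,1))
E
```

```text
[ 24.9   0.4 -30.7]
[26.9  1.7 61.1]
[  9.9  -0.3 -38.7]
```

>>> send_rows(plan=[[[0,0.1,1,0,0,0],[0,0.1,2.5,0,0,0],[0,0.1,4,0,0,0],[0,0.1,4.8,0,0,0],[0,0.1,5.4,0,0,0],[0,0.1,5.9,0,0,0],[0,0.1,6.4,0,0,0],[0,0.1,6.8,0,0,0]]])

```text
clock: 12.7
tool_pos: [0.4768, -0.0056, 0.0131]
orientation: [180.0, 0.0, 171.2]
force: [0.6, -0.3, -1.2]
opening: 0.0481
gripper_force: 30.0
```

>>> send_rows(plan=[[[0,0,0.2,0,0,0],[0,0,0.4,0,0,0],[0,0,0.6,0,0,0],[0,0,0.8,0,0,0],[0,0,1,0,0,0],[0,0,1.1,0,0,0],[0,0,1.2,0,0,0],[0,0,1.2,0,0,0]]])

```text
clock: 13.37
tool_pos: [0.4765, -0.0056, 0.0011]
orientation: [-180.0, -0.0, 171.2]
force: [0.1, 0.6, -0.7]
opening: 0.0484
gripper_force: 30.0
```

>>> send_rows(plan=[[[0,0,0.1,0,0,0],[0,0,0.2,0,0,0],[0,0,0.3,0,0,0],[0,0,0.4,0,0,0],[0,0,0.4,0,0,0]]])

```text
clock: 13.78
tool_pos: [0.4764, -0.0056, -0.003]
orientation: [-180.0, -0.0, 171.2]
force: [0.3, 0.0, -1.6]
opening: 0.0483
gripper_force: 30.0
```

>>> send_rows(plan=[[[0,0,0.1,0,0,0],[0,0,0.2,0,0,0],[0,0,0.3,0,0,0],[0,0,0.35,0,0,0],[0,0,0.35,0,0,0]]])

```text
clock: 14.2
tool_pos: [0.4764, -0.0056, -0.0064]
orientation: [-180.0, -0.0, 171.2]
force: [1.4, -0.0, -1.2]
opening: 0.0484
gripper_force: 30.0
```

>>> send_rows(plan=[[[0,0,0.03,0,0,0],[0,0,0.03,0,0,0],[0,0,0.03,0,0,0],[0,0,0.03,0,0,0]]])

```text
clock: 14.53
tool_pos: [0.4766, -0.0055, -0.0065]
orientation: [180.0, 0.0, 171.2]
force: [-0.5, 0.1, -1.3]
opening: 0.0484
gripper_force: 30.0
```

>>> send_rows(plan=[[[0,0,0,0,0,0],[0,0,0,0,0,0],[0,0,0,0,0,0],[0,0,0,0,0,0],[0,0,0,0,0,0]]], fingers=0.6)

```text
clock: 14.95
tool_pos: [0.4766, -0.0055, -0.0064]
orientation: [180.0, 0.0, 171.2]
force: [0.2, -0.9, 0.5]
opening: 0.0528
gripper_force: 0.0
```

>>> send_rows(plan=[[[0,0,-0.3,0,0,0],[0,0,-0.8,0,0,0],[0,0,-1.4,0,0,0],[0,0,-2,0,0,0],[0,0,-2,0,0,0]]])

```text
clock: 15.37
tool_pos: [0.4775, -0.0052, 0.015]
orientation: [179.9, 0.1, 171.3]
force: [-0.2, -0.0, 0.4]
opening: 0.0526
gripper_force: 0.0
```

>>> send_rows(plan=[[[0,0,-1.5,0,0,0],[0,0,-4,0,0,0],[0,0,-7,0,0,0],[0,0,-10,0,0,0],[0,0,-13,0,0,0],[0,0,-16,0,0,0],[0,0,-18,0,0,0],[0,0,-18.4,0,0,0]]])

```text
clock: 16.03
tool_pos: [0.4785, -0.0052, 0.2018]
orientation: [179.8, 0.4, 171.3]
force: [0.8, 0.6, 0.2]
opening: 0.0526
gripper_force: 0.0
```

>>> send_rows(plan=[[[0,0,0,0,0,0],[0,0,0,0,0,0],[0,0,0,0,0,0]]], fingers=0)

```text
clock: 16.28
tool_pos: [0.4757, -0.0057, 0.1962]
orientation: [-180.0, -0.1, 171.2]
force: [0.0, 0.6, 0.1]
opening: 0.0381
gripper_force: 0.0
```

```bash
python3 - <<'E'
from h import *
s=snap('wrist');o=ctrl.get_obs();print(o['clock'],o['tool_pos'],o['orientation'],o['opening'],o['force'])
g=cv2.cvtColor(s['img'],cv2.COLOR_RGB2GRAY)
def P(u,v,z):return onz(s,u,v,z)[:2]
m=(g<70).astype(np.uint8);u0,v0=proj(s,[.5419,-.0616,.04]).astype(int);z=np.zeros_like(m);z[v0-16:v0+16,u0-46:u0+46]=m[v0-16:v0+16,u0-46:u0+46]
c=max(cv2.findContours(z,cv2.RETR_EXTERNAL,cv2.CHAIN_APPROX_NONE)[0],key=cv2.contourArea);rc=cv2.minAreaRect(c);print('patch',rc,P(*rc[0],.04),cv2.boundingRect(c))
print('pred gear px',proj(s,[.4757,-.006,.032]))
cv2.imwrite('pics/w7.png',cv2.resize(s['img'][105:265,150:410,::-1],None,fx=3,fy=3,interpolation=cv2.INTER_CUBIC))
E
```

```text
16.3333 [ 0.47570258 -0.00577973  0.19617023] [-1.79945967e+02 -1.21097827e-01  1.71224867e+02] 0.03406513699823379 [ 0.03338037  0.41714971 -0.09913823]
patch ((272.5, 248.5), (29.0, 91.0), 90.0) [ 0.54184354 -0.0629923 ] (227, 234, 92, 30)
pred gear px [316.09746828 178.37634283]
```

View pics/w7.png

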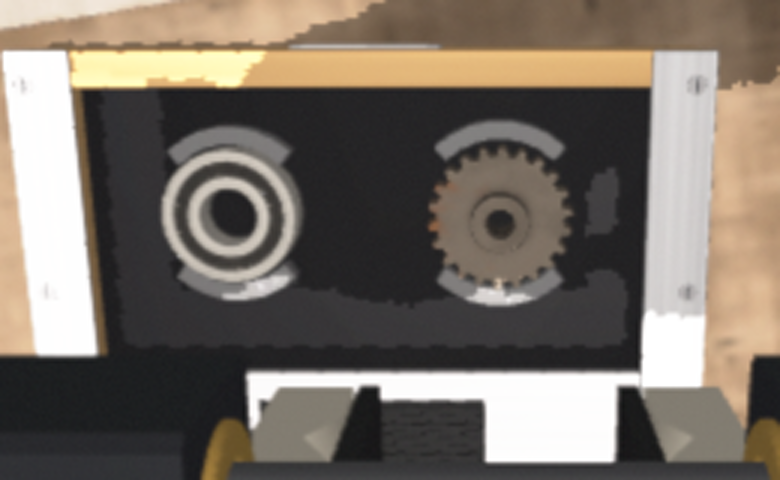

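The last view shows the gear seated flat between both lips, hub up, with the hub at crop (499,222). The bearing at crop (232,215) is undisturbed. Now for the lid: shut the fingers and move over the patch.

>>> send_rows(plan=[[[-1,-0.6,1,0,0,0],[-2.7,-1.7,3,0,0,0],[-4.4,-2.8,5,0,0,0],[-6,-3.8,7,0,0,0],[-7.2,-4.5,9.5,0,0,0],[-7.2,-4.5,12,0,0,0],[-7.2,-4.5,14,0,0,0],[-7.2,-4.5,15.2,0,0,0]]], fingers=0)

```text
clock: 17.0
tool_pos: [0.5388, -0.0622, 0.0411]
orientation: [-179.9, -0.3, 171.2]
force: [-0.7, -1.1, -0.5]
opening: 0.0005
gripper_force: 0.0
```

>>> send_rows(plan=[[[0,0,0.2,0,0,0],[0,0,0.3,0,0,0],[0,0,0.4,0,0,0],[0,0,0.4,0,0,0],[0,0,0.4,0,0,0],[0,0,0.4,0,0,0]]])

```text
clock: 17.5
tool_pos: [0.5414, -0.0608, 0.0423]
orientation: [180.0, 0.1, 171.2]
force: [0.4, 0.8, -0.4]
opening: 0.0006
gripper_force: 0.0
```

```bash
python3 - <<'E'
from h import *
o=ctrl.get_obs();print(o['clock'],o['tool_pos'],o['opening'],o['force'],o['orientation'],toT(np.array([.540,-.0613,.0])-o['tool_pos']))
s=snap('wrist');g=cv2.cvtColor(s['img'],cv2.COLOR_RGB2GRAY)
print(g[225:262:3,290:350:5])
E
```

```text
17.5 [ 0.54140082 -0.06083583  0.04231321] 0.0006027131428537741 [ 0.37241108  0.76767174 -0.41984567] [1.79966476e+02 9.01831682e-02 1.71249264e+02] [ 0.13804944 -0.06966349  4.23106863]
[[ 23  24  23  26  27  27  26  28  25  22  24  23]
 [ 24  22  22  28  26  25  27  27  27  23  24  24]
 [ 24  23  22  26  25  27  27  26  25  22  23  23]
 [ 21  23  28  96  15  23  20  87  79  24  22  23]
 [ 21  22  27 100  18  21  18  91  73  24  23  23]
 [ 23  23  28 100  20  24  20  90  73  24  22  24]
 [ 23  23  27 102  18  24  18  89  73  21  23  23]
 [ 22  22  63  99  16  22  20  84  72  22  22  22]
 [ 28  29  74  99  20  23  20  87  79  26  29  28]
 [ 33  34  81 100  16  23  18  73  84  32  32  33]
 [ 33  32  92  98  17  95  19  59  91  30  33  34]
 [ 43  41  97  84  24  88  27  46  92  39  42  41]
 [ 42  42 102  45  44  45  45  45  92  39  42  42]]
```

>>> send_rows(plan=[[[0.1,0,0.4,0,0,0],[0.1,0,0.8,0,0,0],[0.1,0,1.1,0,0,0],[0.1,0,1.3,0,0,0],[0.1,0,1.5,0,0,0],[0.1,0,1.6,0,0,0],[0.1,0,1.7,0,0,0],[0.1,0,1.8,0,0,0]]])

```text
clock: 18.22
tool_pos: [0.5399, -0.0609, 0.0234]
orientation: [-180.0, -0.0, 171.2]
force: [0.5, 0.4, 0.0]
opening: 0.0007
gripper_force: 0.0
```

>>> send_rows(plan=[[[0,0,0.05,0,0,0],[0,0,0.1,0,0,0],[0,0,0.15,0,0,0],[0,0,0.2,0,0,0]]])

```text
clock: 18.55
tool_pos: [0.5399, -0.0608, 0.0215]
orientation: [180.0, 0.0, 171.2]
force: [1.3, -0.2, 0.2]
opening: 0.0006
gripper_force: 0.0
```

>>> send_rows(plan=[[[0,0,0.05,0,0,0],[0,0,0.1,0,0,0],[0,0,0.1,0,0,0]]])

```text
clock: 18.8
tool_pos: [0.5398, -0.0608, 0.0204]
orientation: [-180.0, -0.0, 171.2]
force: [-0.7, 0.0, 0.5]
opening: 0.0001
gripper_force: 0.0
```

>>> send_rows(plan=[[[0,0,0.05,0,0,0],[0,0,0.1,0,0,0],[0,0,0.1,0,0,0]]])

```text
clock: 19.05
tool_pos: [0.5398, -0.0609, 0.0194]
orientation: [-180.0, -0.0, 171.2]
force: [0.5, 0.2, 0.9]
opening: 0.0005
gripper_force: 0.0
```

>>> send_rows(plan=[[[0,0,0.05,0,0,0],[0,0,0.1,0,0,0],[0,0,0.1,0,0,0]]])

```text
clock: 19.3
tool_pos: [0.5398, -0.0609, 0.0184]
orientation: [-180.0, -0.0, 171.2]
force: [-0.2, 0.4, -0.3]
opening: 0.0005
gripper_force: 0.0
```

>>> send_rows(plan=[[[0,0,0.05,0,0,0],[0,0,0.05,0,0,0]]])

```text
clock: 19.47
tool_pos: [0.5398, -0.0609, 0.0179]
orientation: [-180.0, -0.0, 171.2]
force: [-0.3, 0.7, -0.4]
opening: 0.0004
gripper_force: 0.0
```

>>> send_rows(plan=[[[0,0,0.05,0,0,0],[0,0,0.05,0,0,0]]])

```text
clock: 19.63
tool_pos: [0.5398, -0.0609, 0.0174]
orientation: [-180.0, -0.0, 171.2]
force: [0.2, -0.4, 0.2]
opening: 0.0006
gripper_force: 0.0
```

>>> send_rows(plan=[[[0,0,0.04,0,0,0],[0,0,0.04,0,0,0]]])

```text
clock: 19.8
tool_pos: [0.5398, -0.0609, 0.017]
orientation: [-180.0, -0.0, 171.2]
force: [-0.3, 0.1, 0.6]
opening: 0.0005
gripper_force: 0.0
```

>>> send_rows(plan=[[[0,0,0.04,0,0,0],[0,0,0.04,0,0,0]]])

```text
clock: 19.97
tool_pos: [0.5398, -0.0608, 0.0166]
orientation: [180.0, -0.0, 171.2]
force: [0.3, -0.1, -0.3]
opening: 0.0003
gripper_force: 0.0
```

>>> send_rows(plan=[[[0,0,0.03,0,0,0],[0,0,0.03,0,0,0]]])

```text
clock: 20.13
tool_pos: [0.5398, -0.0609, 0.0163]
orientation: [180.0, -0.0, 171.2]
force: [-0.0, 0.1, 0.1]
opening: 0.0003
gripper_force: 0.0
```

>>> send_rows(plan=[[[0,0,0.04,0,0,0],[0,0,0.04,0,0,0]]])

```text
clock: 20.3
tool_pos: [0.5398, -0.0608, 0.0159]
orientation: [-180.0, -0.0, 171.2]
force: [-0.2, 0.4, 0.3]
opening: 0.0003
gripper_force: 0.0
```

>>> send_rows(plan=[[[0,0,0.03,0,0,0],[0,0,0.03,0,0,0]]])

```text
clock: 20.47
tool_pos: [0.5398, -0.0609, 0.0156]
orientation: [-180.0, -0.0, 171.2]
force: [0.3, -0.0, -0.5]
opening: 0.0003
gripper_force: 0.0
```

>>> send_rows(plan=[[[0,0,0.04,0,0,0],[0,0,0.04,0,0,0]]])

```text
clock: 20.63
tool_pos: [0.5398, -0.0608, 0.0152]
orientation: [180.0, -0.0, 171.2]
force: [1.0, 0.2, -0.1]
opening: 0.0003
gripper_force: 0.0
```

>>> send_rows(plan=[[[0,0,0.04,0,0,0],[0,0,0.04,0,0,0]]])

```text
clock: 20.8
tool_pos: [0.5398, -0.0609, 0.0148]
orientation: [-180.0, -0.0, 171.2]
force: [0.0, -0.0, 0.1]
opening: 0.0005
gripper_force: 0.0
```

>>> send_rows(plan=[[[0,0,0.04,0,0,0],[0,0,0.04,0,0,0]]])

```text
clock: 20.97
tool_pos: [0.5398, -0.0608, 0.0144]
orientation: [-180.0, -0.0, 171.2]
force: [0.9, 0.0, -0.8]
opening: 0.0005
gripper_force: 0.0
```

>>> send_rows(plan=[[[0,0,0.04,0,0,0],[0,0,0.04,0,0,0]]])

```text
clock: 21.13
tool_pos: [0.5398, -0.0609, 0.014]
orientation: [-180.0, -0.0, 171.2]
force: [0.8, 0.4, -0.3]
opening: 0.0008
gripper_force: 0.0
```

>>> send_rows(plan=[[[0,0,0.04,0,0,0],[0,0,0.04,0,0,0]]])

```text
clock: 21.3
tool_pos: [0.5398, -0.0608, 0.0136]
orientation: [180.0, -0.0, 171.2]
force: [-1.1, 0.3, -0.8]
opening: 0.0007
gripper_force: 0.0
```

>>> send_rows(plan=[[[0,0,0.04,0,0,0],[0,0,0.04,0,0,0]]])

```text
clock: 21.47
tool_pos: [0.5398, -0.0608, 0.0132]
orientation: [180.0, -0.0, 171.2]
force: [-0.1, -0.4, 0.2]
opening: 0.0007
gripper_force: 0.0
```

>>> send_rows(plan=[[[0,0,0.04,0,0,0],[0,0,0.04,0,0,0]]])

```text
clock: 21.63
tool_pos: [0.5399, -0.0609, 0.0131]
orientation: [-180.0, 0.0, 171.2]
force: [-1.2, 0.9, 3.5]
opening: 0.0006
gripper_force: 1.6
```

>>> send_rows(plan=[[[0,0,0.04,0,0,0],[0,0,0.04,0,0,0]]])

```text
clock: 21.8
tool_pos: [0.5399, -0.0609, 0.013]
orientation: [-180.0, 0.0, 171.2]
force: [-2.6, 0.2, 7.3]
opening: 0.0003
gripper_force: 3.5
```

>>> send_rows(plan=[[[0,0,0.04,0,0,0],[0,0,0.08,0,0,0],[0,0,0.08,0,0,0]]])

```text
clock: 22.05
tool_pos: [0.5399, -0.0609, 0.0127]
orientation: [-180.0, 0.0, 171.3]
force: [-4.3, -0.0, 14.0]
opening: 0.0003
gripper_force: 6.6
```

>>> send_rows(plan=[[[0.1,0,0.02,0,0,0],[0.25,0,0.02,0,0,0],[0.45,0,0.02,0,0,0],[0.65,0,0.02,0,0,0],[0.85,0,0.02,0,0,0],[1.05,0,0.02,0,0,0]]])

```text
clock: 22.55
tool_pos: [0.5331, -0.0588, 0.013]
orientation: [179.9, 0.4, 171.3]
force: [5.1, -0.7, 4.2]
opening: 0.0005
gripper_force: 2.5
```

>>> send_rows(plan=[[[0,0,0,0,0,0],[0,0,0,0,0,0],[0,0,0,0,0,0]]])

```text
clock: 22.8
tool_pos: [0.5327, -0.0588, 0.013]
orientation: [179.9, 0.3, 171.3]
force: [4.1, 0.8, 5.7]
opening: 0.0004
gripper_force: 3.1
```

```bash
cat >> h.py <<'E'
def lid():
    # lid front edge: along case line y=c, dark compartment -> bright lid, seen by the top camera, in case frame
    s=snap('top');g=cv2.cvtColor(s['img'],cv2.COLOR_RGB2GRAY).astype(float)
    a=np.radians(-8.9);X=np.array([np.cos(a),np.sin(a)]);Y=np.array([-X[1],X[0]]);t=np.array([.476,-.006])+.092*X-.045*Y
    for y in(-.075,-.055,.06,.075):
        xs=np.arange(-.15,.01,.001);p=np.array([proj(s,[*(t+x*X+y*Y),.04]) for x in xs]).astype(np.float32)
        v=cv2.remap(g.astype(np.float32),p[:,0].reshape(-1,1),p[:,1].reshape(-1,1),cv2.INTER_LINEAR).ravel()
        print(y,' '.join(f'{int(q)}' for q in v[::4]))
E
python3 -c "
from h import *
lid();o=ctrl.get_obs();print(o['force'],o['tool_pos'])"
```

```text
-0.075 180 216 212 103 50 50 50 49 49 50 49 48 42 77 49 58 49 48 38 26 24 25 37 75 59 76 74 74 73 119 96 77 76 76 77 75 76 76 76 75
-0.055 170 219 219 75 49 49 85 170 141 205 80 233 100 49 43 25 98 115 49 128 88 86 25 24 49 77 76 77 77 76 69 64 66 59 64 70 75 75 75 75
0.06 173 223 221 70 22 22 22 55 90 54 49 74 82 80 77 79 82 88 75 75 86 33 21 21 29 43 23 23 22 23 22 25 59 89 118 62 35 35 35 34
0.075 179 219 136 40 22 21 22 22 21 21 21 21 20 21 21 21 21 22 22 21 20 21 21 22 22 54 67 24 23 23 35 82 122 37 34 34 35 35 35 34
[3.37458986 0.07124397 6.06539066] [ 0.53270052 -0.05876266  0.01298236]
```

```bash
python3 - <<'E'
s=open('h.py').read();i=s.index('def lid')
open('h.py','w').write(s[:i]+'''def lid():
    s=snap('wrist');g=cv2.cvtColor(s['img'],cv2.COLOR_RGB2GRAY).astype(np.float32);o=ctrl.get_obs()
    a=np.radians(-8.9);X=np.array([np.cos(a),np.sin(a)]);Y=np.array([-X[1],X[0]]);t=np.array([.476,-.006])+.092*X-.045*Y
    print('tool case',np.round(1000*np.array([(o['tool_pos'][:2]-t)@X,(o['tool_pos'][:2]-t)@Y]),1),'z',o['tool_pos'][2],'F',o['force'],o['clock'])
    for y in(-.03,.03,.045):
        xs=np.arange(-.14,.0,.0005);p=np.array([proj(s,[*(t+x*X+y*Y),.04]) for x in xs]).astype(np.float32)
        v=cv2.remap(g,p[:,0].reshape(-1,1),p[:,1].reshape(-1,1),cv2.INTER_LINEAR).ravel()
        d=v[6:]-v[:-6];k=np.argsort(-d)[:1];print('y',y,'edge mm',xs[k+3]*1000,d[k])
        print([int(q) for q in v[100::6]])
''')
E
python3 -c "
from h import *
lid()"
```

```text
tool case [-27.8   1.6] z 0.012980207867961037 F [ 3.0802111  -0.89349298  6.16604109] 22.9
y -0.03 edge mm [-107.] [176.58984]
[46, 44, 112, 157, 100, 93, 99, 78, 24, 25, 24, 24, 25, 25, 25, 24, 21, 22, 23, 22, 28, 32, 40, 39, 40, 39, 38, 39, 39, 38]
y 0.03 edge mm [-121.] [124.893555]
[86, 87, 90, 90, 90, 87, 29, 98, 97, 23, 23, 23, 22, 24, 24, 24, 22, 22, 21, 23, 29, 32, 38, 39, 38, 39, 38, 38, 38, 38]
y 0.045 edge mm [-121.5] [72.47266]
[39, 60, 77, 86, 88, 88, 88, 89, 95, 22, 21, 22, 22, 22, 22, 22, 21, 22, 21, 21, 31, 32, 37, 39, 38, 37, 38, 37, 38, 36]
```

>>> send_rows(plan=[[[0,0,0.05,0,0,0],[0,0,0.1,0,0,0],[0,0,0.1,0,0,0]]])

```text
clock: 23.15
tool_pos: [0.5327, -0.0588, 0.0127]
orientation: [179.9, 0.3, 171.3]
force: [1.3, 0.8, 14.7]
opening: 0.0001
gripper_force: 7.3
```

>>> send_rows(plan=[[[0.15,0,0,0,0,0],[0.3,0,0,0,0,0],[0.45,0,0,0,0,0],[0.6,0,0,0,0,0]]])

```text
clock: 23.48
tool_pos: [0.5282, -0.058, 0.0128]
orientation: [179.9, 0.5, 171.3]
force: [5.8, -2.5, 9.5]
opening: 0.0004
gripper_force: 5.1
```

>>> send_rows(plan=[[[0.1,0,0.05,0,0,0],[0.25,0,0.05,0,0,0],[0.4,0,0.05,0,0,0],[0.6,0,0.05,0,0,0],[0.8,0,0.05,0,0,0],[1,0,0.05,0,0,0],[1.2,0,0.05,0,0,0],[1.4,0,0.05,0,0,0]]])

```text
clock: 24.15
tool_pos: [0.5148, -0.0559, 0.0127]
orientation: [179.9, 0.5, 171.4]
force: [4.6, -3.0, 12.3]
opening: 0.0001
gripper_force: 6.7
```

Fz is 12.3 with 5.5 N along the case, so the lid follows. I'll press a touch more and keep dragging.

>>> send_rows(plan=[[[0.2,0,0.03,0,0,0],[0.4,0,0.03,0,0,0],[0.6,0,0.03,0,0,0],[0.8,0,0.03,0,0,0],[1,0,0.03,0,0,0],[1.2,0,0.03,0,0,0],[1.4,0,0.03,0,0,0],[1.6,0,0.03,0,0,0]]])

```text
clock: 24.82
tool_pos: [0.4992, -0.0535, 0.0126]
orientation: [179.9, 0.5, 171.4]
force: [5.1, -4.5, 16.1]
opening: 0.0005
gripper_force: 8.0
```

>>> send_rows(plan=[[[0.2,0,0,0,0,0],[0.4,0,0,0,0,0],[0.6,0,0,0,0,0],[0.8,0,0,0,0,0],[1,0,0,0,0,0],[1.2,0,0,0,0,0],[1.4,0,0,0,0,0],[1.6,0,0,0,0,0]]])

```text
clock: 25.48
tool_pos: [0.4833, -0.051, 0.0126]
orientation: [179.9, 0.5, 171.4]
force: [4.7, -5.4, 17.4]
opening: 0.0005
gripper_force: 8.4
```

>>> send_rows(plan=[[[0.2,-0.02,-0.02,0,0,0],[0.4,-0.04,-0.02,0,0,0],[0.6,-0.06,-0.02,0,0,0],[0.8,-0.08,-0.02,0,0,0],[1,-0.08,-0.02,0,0,0],[1.2,-0.08,-0.02,0,0,0],[1.4,-0.08,-0.02,0,0,0],[1.6,-0.08,-0.02,0,0,0]]])

```text
clock: 26.15
tool_pos: [0.4678, -0.0486, 0.0126]
orientation: [179.8, 0.6, 171.4]
force: [4.5, -0.7, 14.9]
opening: 0.0003
gripper_force: 7.6
```

>>> send_rows(plan=[[[0.2,-0.01,0,0,0,0],[0.4,-0.02,0,0,0,0],[0.6,-0.02,0,0,0,0],[0.8,-0.03,0,0,0,0],[1,-0.03,0,0,0,0],[1.2,-0.04,0,0,0,0]]])

```text
clock: 26.65
tool_pos: [0.4562, -0.0469, 0.0127]
orientation: [179.8, 0.6, 171.4]
force: [5.4, 0.7, 15.0]
opening: 0.0004
gripper_force: 7.5
```

>>> send_rows(plan=[[[0.15,0,0,0,0,0],[0.3,0,0,0,0,0],[0.45,0,0,0,0,0],[0.6,0,0,0,0,0],[0.75,0,0,0,0,0],[0.9,0,0,0,0,0]]])

```text
clock: 27.15
tool_pos: [0.4474, -0.0455, 0.0126]
orientation: [179.8, 0.6, 171.4]
force: [4.6, -0.0, 15.2]
opening: 0.0002
gripper_force: 7.8
```

>>> send_rows(plan=[[[0.12,0,0,0,0,0],[0.24,0,0,0,0,0],[0.36,0,0,0,0,0]]])

```text
clock: 27.4
tool_pos: [0.4437, -0.0449, 0.0126]
orientation: [179.8, 0.6, 171.4]
force: [6.5, -0.6, 15.2]
opening: 0.0004
gripper_force: 7.9
```

>>> send_rows(plan=[[[0.1,0,0,0,0,0],[0.2,0,0,0,0,0],[0.3,0,0,0,0,0]]])

```text
clock: 27.65
tool_pos: [0.4408, -0.0444, 0.0126]
orientation: [179.8, 0.6, 171.4]
force: [5.0, -0.2, 17.1]
opening: 0.0003
gripper_force: 8.0
```

>>> send_rows(plan=[[[0.1,0,0,0,0,0],[0.2,0,0,0,0,0]]])

```text
clock: 27.82
tool_pos: [0.4388, -0.0441, 0.0126]
orientation: [179.8, 0.6, 171.4]
force: [4.8, 0.1, 15.8]
opening: 0.0005
gripper_force: 8.0
```

>>> send_rows(plan=[[[0.1,0,0,0,0,0],[0.2,0,0,0,0,0]]])

```text
clock: 27.98
tool_pos: [0.4368, -0.0439, 0.0126]
orientation: [179.8, 0.6, 171.4]
force: [4.6, -0.8, 15.6]
opening: 0.0006
gripper_force: 8.1
```

>>> send_rows(plan=[[[0.1,0,0,0,0,0],[0.15,0,0,0,0,0]]])

```text
clock: 28.15
tool_pos: [0.4356, -0.0436, 0.0126]
orientation: [179.8, 0.6, 171.4]
force: [8.9, -2.5, 14.1]
opening: 0.0002
gripper_force: 7.0
```

>>> send_rows(plan=[[[0.05,0,0,0,0,0],[0.1,0,0,0,0,0],[0.1,0,0,0,0,0]]])

```text
clock: 28.4
tool_pos: [0.4354, -0.0435, 0.0127]
orientation: [179.8, 0.7, 171.4]
force: [9.7, -4.3, 12.5]
opening: 0.0008
gripper_force: 6.0
```

>>> send_rows(plan=[[[0,0,-0.2,0,0,0],[0,0,-0.6,0,0,0],[0,0,-1.5,0,0,0],[0,0,-4,0,0,0],[0,0,-7,0,0,0],[0,0,-10,0,0,0],[0,0,-13,0,0,0],[0,0,-16,0,0,0]]])

```text
clock: 29.07
tool_pos: [0.4272, -0.0451, 0.1711]
orientation: [-180.0, -0.1, 171.2]
force: [0.9, 0.2, -0.7]
opening: 0.0008
gripper_force: 0.0
```

>>> send_rows(plan=[[[-1,0,-2,0,0,0],[-2,0,-4,0,0,0],[-3,0,-5,0,0,0],[-4,0,-6,0,0,0],[-4,0,-6,0,0,0],[-4,0,-6,0,0,0]]])

```text
clock: 29.57
tool_pos: [0.4674, -0.051, 0.2294]
orientation: [180.0, -0.1, 171.2]
force: [-0.5, 0.0, -0.4]
opening: 0.0006
gripper_force: 0.0
```

```bash
python3 - <<'E'
from h import *
s=snap('wrist');o=ctrl.get_obs();print(o['tool_pos'],o['force'],o['clock'])
g=cv2.cvtColor(s['img'],cv2.COLOR_RGB2GRAY).astype(np.float32)
a=np.radians(-8.9);X=np.array([np.cos(a),np.sin(a)]);Y=np.array([-X[1],X[0]]);t=np.array([.476,-.006])+.092*X-.045*Y
for y in(-.06,0,.03,.07):
    xs=np.arange(-.156,-.06,.002);p=np.array([proj(s,[*(t+x*X+y*Y),.04]) for x in xs]).astype(np.float32)
    im=cv2.remap(s['img'],p[:,0].reshape(-1,1),p[:,1].reshape(-1,1),cv2.INTER_LINEAR)[:,0]
    print(y,[(int(r),int(b)) for r,_,b in im])
E
```

```text
[ 0.46679876 -0.05102443  0.22891199] [-0.41259397  0.35681014 -0.66554785] 29.6167
-0.06 [(122, 84), (116, 79), (112, 74), (144, 77), (216, 115), (210, 111), (203, 108), (205, 108), (219, 116), (174, 136), (172, 169), (179, 174), (176, 173), (179, 173), (179, 174), (178, 174), (178, 174), (178, 174), (178, 174), (181, 176), (177, 172), (176, 172), (181, 176), (178, 173), (178, 174), (178, 173), (176, 172), (178, 173), (182, 179), (182, 178), (179, 175), (179, 175), (179, 174), (181, 176), (184, 179), (184, 179), (184, 178), (182, 177), (181, 176), (183, 178), (179, 175), (179, 174), (179, 175), (181, 176), (182, 177), (183, 178), (206, 201), (251, 250)]
0 [(107, 69), (107, 68), (118, 91), (174, 122), (226, 122), (221, 118), (220, 117), (218, 116), (215, 114), (170, 138), (173, 169), (177, 173), (177, 174), (176, 171), (120, 117), (33, 33), (34, 33), (33, 32), (34, 32), (33, 33), (34, 33), (34, 33), (33, 32), (34, 34), (32, 32), (38, 37), (119, 115), (176, 172), (180, 177), (180, 176), (177, 174), (174, 170), (177, 171), (179, 174), (180, 175), (179, 175), (181, 176), (179, 174), (17
[... 550 characters left out ...]
), (180, 175), (176, 171), (176, 171), (179, 175), (211, 205), (251, 250), (252, 251), (252, 251), (253, 252), (252, 251)]
0.07 [(111, 75), (116, 79), (122, 80), (164, 87), (224, 121), (219, 116), (217, 114), (214, 113), (207, 109), (165, 141), (179, 174), (180, 175), (183, 179), (181, 177), (178, 174), (180, 176), (180, 175), (180, 174), (182, 178), (190, 186), (186, 182), (184, 180), (184, 179), (179, 174), (204, 199), (204, 200), (193, 189), (180, 175), (180, 175), (201, 196), (229, 226), (189, 185), (189, 184), (186, 180), (185, 180), (184, 179), (183, 178), (198, 193), (197, 191), (190, 184), (179, 174), (183, 178), (198, 193), (219, 215), (214, 209), (249, 246), (253, 252), (253, 252)]
```

The wood wall meets the lid metal with no gap at all four lines, and the patch is centred at x = -0.116, so the lid is closed. The arm is clear, so I'm handing in.

```bash
python3 -c "
from h import *
print(ctrl.close_job())"
```

```text
the job is handed in; nothing more can be done
None
```

The gear is back in its nest, hub up, and the lid is fully home against the front wall; lid press readings peaked at 17.4 N, and the job was handed in at about 30 s with the arm clear.

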